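# Open the ferrule box for the smith

## Robot

A 7-joint arm with a two-finger parallel gripper is mounted at the origin on the work surface. World frame = base frame: x ahead of the robot, y to its left, z up, the work surface at z = 0. Lengths are in m, angles in degrees, forces in N, time in s.
With the tool pointing down it reaches from about 0.35 to 0.9 m from the base axis. Payload 7.2 kg.
Tool frame: the origin (TCP) lies on the centre line of the jaws, within the pads' length; the fingertips stand 8 mm ahead of it and the grasp point (between the pads) lies 11 mm behind it; z points along the fingers, y is the line along which they close (so a half turn about z gives the same grasp; the last joint's range is limited). The gripper opens to 88 mm and grips with 3 to 60 N. Pads are 20 mm wide; open, the fingers measure 115 mm over their backs; the gripper's body (75 mm by 178 mm) begins 61 mm behind the grasp point.
Start: joints at [-70.772, 23.554, -0.728, 91.456, 0.321, 64.991, -4.71], TCP at [0.246, 0.575, 0.231] pointing down, gripper open.
Joint ranges: [-169.25, 169.25], [-16.82, 113.86], [-84.01, 82.57], [7.8, 145.47], [-59.2, 239.2], [7.22, 106.19], [-163.78, 163.78]. Speed limits (degrees/s): [136.94, 136.94, 172.46, 172.46, 180, 180, 180].

## Interface

Orientations are given as [roll, pitch, yaw] about the fixed x, y, z axes, in that order (R = Rz(yaw) Ry(pitch) Rx(roll)).
In Python, from rig import arm gives the robot as it stands.
- The arm moves only by the tool step_arm, never from a script. Its argument "increments" is a list that holds one entry, the list of rows, each a list of 7 numbers: the shift along the tool's x, y, z in units of 0.2 m (1.0 is 0.2 m), then the turn, a rotation vector about the tool's x, y, z in units of 360 degrees (1.0 is 360 degrees), then the opening, from 0 (shut) to 1 (fully open). A call has 1 to 12 rows; each row is the pose to reach, as a shift and turn from the pose commanded when the call began, along the tool's axes at that moment, turning the shorter way round; what a row does not reach only later rows make up. A row lasts 1/10 s, in which the tool goes at most 50 mm and 8.59 degrees, less where a joint would pass 70% of its speed; a pose out of reach is approached as far as the arm can. A call with a number of a shift or a turn outside -1 to 1 is refused whole. A call with a gripper value outside its range is refused whole. The fingers move at their own pace and stop on an object; the grip force is fixed at half the most. Time passes only in rows, so rows that repeat a pose let the fingers close. It gives the time, the measured TCP pose, the force, the opening and the grip force at its end, in the units of the state.
- arm.get_obs(): the state, without advancing time (a new reading comes with each control period).
- arm.read_camera(name): name is "side" or "top" or "wrist"; returns a dict with "frame" (400x640x3 uint8, red, green, blue), "mtx" (3x3 intrinsics, pixels), "k1" (the pictures are not rectified: a ray, as slopes to the right and down, at radius r is drawn at 1 + k1 r^2 times it, then the intrinsics apply), "view" (4x4, takes a point from world to camera coordinates). Camera axes: x right, y down, z forward; pixel columns grow to the right and rows downward; lengths in m; the calibration is good to about 2 mm. A picture is of the moment at which its call begins. There is no depth.
- arm.finish_job(): hands the job in; it is judged then, once.
The state is a dict: "clock": time; "joints": joint angles; "qd": joint speeds; "joint_torque": joint torques, N m; "eef_pos": TCP position; "tcp_rot": TCP orientation; "contact_force": force on the tool from outside, world axes, zero at the start; "moment": the same for the moment, N m; "finger_gap": finger opening in m; "grasp_force": force on a finger pad.
Only numpy, scipy, OpenCV 4.12 (cv2) and the standard library are available. Lean on these libraries where they do the work, as an engineer would, in place of code of your own. Each camera call takes 0.05 s, during which the arm holds its last target. There are 200 camera calls.

## Task

Take the lid of the green stock box by its pull and tug it gently upward to learn whether the catch is holding it, before you move the catch. If it is caught, slide the upright catch tab fully to the right (seen from the robot) to release it. Then raise the lid to about half open (45 to 50 degrees) and finish while still holding it there by its pull, steady, so that the smith can reach in with both hands; leave the cup, the hammer and the sleeve where they are.

Things in the scene. Friction and masses are not known exactly. Their poses are not given: they have to be found in the camera images.
- stock_box: Green painted steel stock box screwed to the bench, 180 (x) x 240 (y) x 100 mm high without the lid, holding brass ferrules. Origin at the centre of its underside on the bench; its x axis points away from the robot (the front with the catch faces -x, turned by up to about 20 degrees), y to its left seen from the robot, z up. On the front a dark catch housing stands out to x = -113 mm, from y = -62 to 66 mm, top at z = 99 mm.
- lid (a joint): Hinge angle of the lid in rad: 0 shut, growing as the front rises, 1.57 upright. The lid (184 x 246 x 8 mm, about 0.3 to 0.55 kg) falls shut when let go. Even when caught it lifts about 0.02 rad before the catch stops it; if not caught it swings up freely. Whether it is caught differs from start to start and cannot be seen, nor told from where the tab stands.
- lid_hinge (a point): Point on the hinge axis at the middle of the box's far top rim (box frame x = 90, y = 0, z = 100.5 mm). The hinge axis is parallel to the box's y axis.
- lid_pull (a point): Centre of the lid's pull: a steel cross-barrel, 24 mm in diameter and 30 mm long along the box's y, with flat ends, on a thin 10 mm neck. Lid shut: 30 mm above the lid's upper face, 138.5 mm above the bench, 140 mm in front of the hinge axis (box frame x = -50 mm). Can be pinched across its ends from above, and turns between the fingers as the lid swings.
- catch_tab (a point): Point in the upper part of the steel catch tab, an upright post 12 (x) x 10 (y) mm, in front of the box. Post runs from z = 80 to 128 mm above the bench; this point is at z = 116.5 mm, box frame x = -132 mm. It slides only along the box's y: its box-frame y is between -10 mm (left end, fully shot) and -40 mm (right end, where the lid is always released). It starts anywhere from -10 to -24 mm, moves against about 2 N of friction and stays where it is left.
- brass_cup: Bystander: brass cup, 64 mm across, 75 mm high, left of the box. Origin at the centre of its underside.
- hammer: Bystander: small hammer, 240 mm long, lying right of the box. Origin at its middle, on the bench.
- sleeve: Bystander: brass sleeve, 48 mm across, 40 mm high, standing right and in front of the box. Origin at the centre of its underside.

How it is judged:
By the outcome, as a careful person would: the job done as asked, in the order asked, and still so for the second after the job is handed in, while the arm keeps its last pose, push and grip.
It also fails if it takes over 51 s, if anything falls off the work surface, if the arm or the gripper's body presses on something with over 40 N, if the wrist force passes 120 N, or if a joint passes its speed limit or range.

## Working session

There is one attempt and no reset: what is moved stays moved. The work goes in short steps, Python scripts to look and compute and a tool call to move; the robot and the scene stay as the last step left them, time stands still between calls to the robot, and variables do not carry over. Pictures are saved under pics/ and viewed, at most 10 in all, crops included, and the job is handed in when it is done.

Besides the shell and the picture viewer there is one more tool, called as name(argument=value, ...), one argument or row to a line, values as JSON. step_arm: Moves the arm, as the interface text tells. Its arguments: {"type":"object","properties":{"increments":{"type":"array"}},"required":["increments"]}

```bash
mkdir -p pics; ls; python3 - <<'E'
from rig import arm
import cv2,numpy as np,pickle
o=arm.get_obs();print(o)
d={}
for n in("top","side"):
    c=arm.read_camera(n);d[n]=c
    cv2.imwrite(f"pics/{n}0.png",c["frame"][:,:,::-1]);print(n,c["mtx"],c["k1"],c["view"])
pickle.dump(d,open("cam0.pkl","wb"))
E
```

```text
pics
{'clock': 0.0, 'joints': array([-70.76982599,  23.59879239,  -0.72727667,  91.50312786,
         0.32143094,  64.99146377,  -4.71048123]), 'qd': array([ 0.14077592,  0.0207175 , -0.04132647,  0.09626435,  0.02502577,
        0.01516789,  0.07061133]), 'joint_torque': array([-6.07259335e-04, -5.87957239e+01,  6.41382448e-01, -2.91075271e+01,
       -5.38099534e-02,  1.82893005e-02,  1.57001273e-04]), 'eef_pos': array([0.24544694, 0.57425136, 0.22982908]), 'tcp_rot': array([-1.79908959e+02,  7.43541674e-03,  1.56862163e+02]), 'contact_force': array([ 0.06875095,  0.2794311 , -0.3689088 ]), 'moment': array([-0.00414225,  0.01298976,  0.01060682]), 'grasp_force': 0.0, 'finger_gap': 0.08771469841218989}
top [[448.28859139   0.         322.08420509]
 [  0.         448.28859139 194.64771657]
 [  0.           0.           1.        ]] -0.09356956060383045 [[-0.0205045  -0.99962865 -0.01794764  0.04468082]
 [-0.990004    0.02280602 -0.13918323  0.56501954]
 [ 0.13954086  0.01491435 -0.99010399  1.03924509]
 [ 0.          0.          0.          1.        ]]
side [[453.98229811   0.         320.84631377]
 [  0.         453.98229811 201.02859708]
 [  0.           0.           1.        ]] -0.06851922310641788 [[ 0.76108783 -0.64821014 -0.02385226 -0.42067074]
 [-0.41729111 -0.46114201 -0.78308121  0.32311933]
 [ 0.4966019   0.60594692 -0.6214619   0.74218415]
 [ 0.          0.          0.          1.        ]]
```

View pics/top0.png

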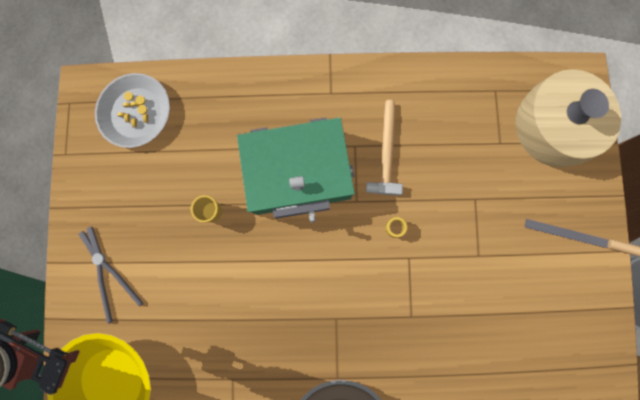

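View pics/side0.png

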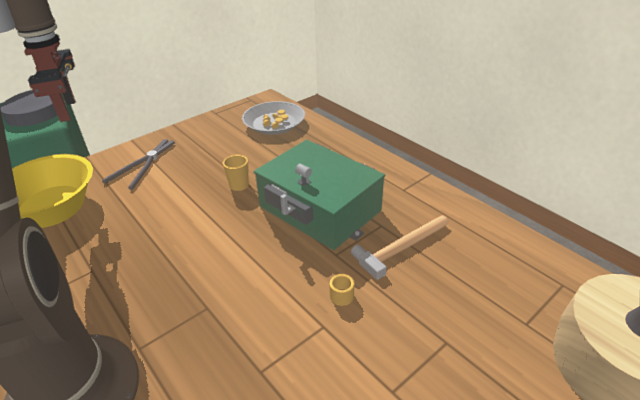

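The top view shows the box's lid with corners near (238,134), (341,119), (354,200), (248,212). The pull is at (297,183) and the tab at (312,216). The side view shows the pull at (303,171) and the tab at (284,200). I'll enlarge both.

```bash
python3 - <<'E'
import cv2,pickle,numpy as np
d=pickle.load(open("cam0.pkl","rb"))
a=cv2.resize(d["top"]["frame"][110:230,230:365],None,fx=5,fy=5,interpolation=cv2.INTER_CUBIC)
b=cv2.resize(d["side"]["frame"][135:250,250:390],None,fx=5,fy=5,interpolation=cv2.INTER_CUBIC)
cv2.imwrite("pics/topc.png",a[:,:,::-1]);cv2.imwrite("pics/sidec.png",b[:,:,::-1])
E
```

```text
(no output)
```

View pics/topc.png

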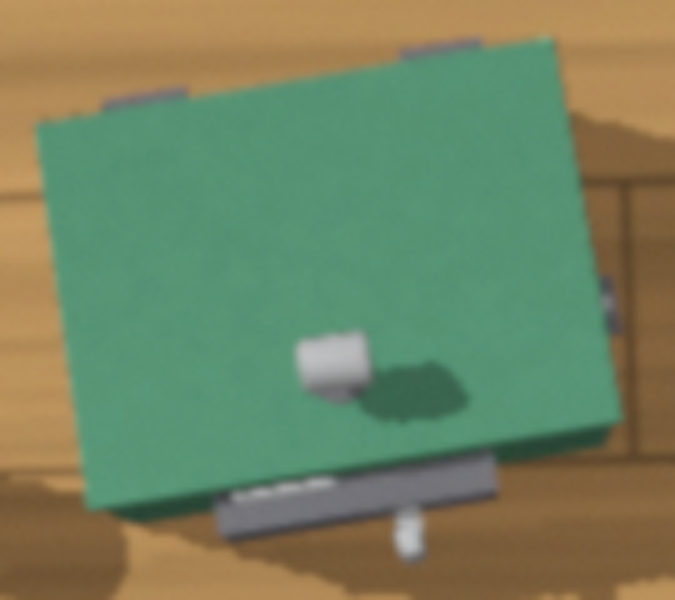

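View pics/sidec.png

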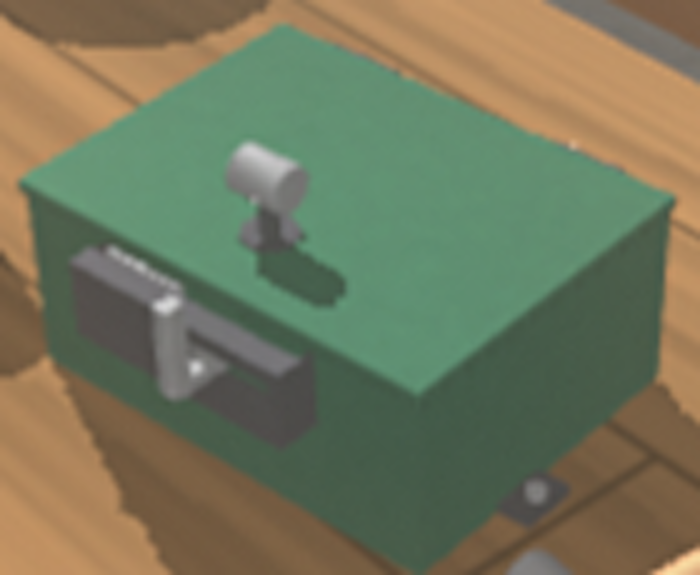

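```bash
cat >h.py <<'E'
import numpy as np,cv2,pickle
from scipy.optimize import least_squares
from scipy.spatial.transform import Rotation as R
def proj(c,P):
    V=c["view"];return cv2.projectPoints(np.atleast_2d(P).astype(float),cv2.Rodrigues(V[:3,:3])[0],V[:3,3],c["mtx"],np.array([c["k1"],0,0,0,0]))[0][:,0]
def world(p,P):
    return np.atleast_2d(P)@R.from_euler('z',p[2]).as_matrix().T+[p[0],p[1],0]
E
python3 - <<'E'
from h import *
d=pickle.load(open("cam0.pkl","rb"))
L=[[.092,.123,.1085],[.092,-.123,.1085],[-.092,-.123,.1085],[-.092,.123,.1085],[-.05,0,.1385]]
px={"top":np.array([[38,125],[553,40],[621,420],[90,508],[334,363]])/5+[230,110]-.4,
"side":np.array([[285,25],[673,200],[418,395],[22,183],[267,177]])/5+[250,135]-.4}
f=lambda p:np.concatenate([(proj(d[n],world(p,L))-px[n]).ravel() for n in px])
s=least_squares(f,[.6,0,0]);print(s.x,np.degrees(s.x[2]));print(s.fun.reshape(-1,2).round(2))
for n in d: print(n,-d[n]["view"][:3,:3].T@d[n]["view"][:3,3])
for y in(-.01,-.016,-.024):
  for n,o in(("top",(230,110)),("side",(250,135))):
    print(y,n,((proj(d[n],world(s.x,[[-.132,y,.128],[-.132,y,.08]]))-o+.4)*5).round().tolist())
print("pull",world(s.x,L)[4],"hinge",world(s.x,[.09,0,.1005]))
np.save("box.npy",s.x)
E
```

```text
[0.62863545 0.09302703 0.14051354] 8.050832833036118
[[-1.13 -0.54]
 [ 0.68 -0.74]
 [ 0.71  0.93]
 [-0.86  0.93]
 [ 0.34  0.78]
 [ 0.12 -1.02]
 [ 1.67 -0.85]
 [ 0.39  0.12]
 [-1.05 -1.12]
 [ 0.09  0.65]]
top [0.41527061 0.01627871 1.10840387]
side [ 0.08643214 -0.57340334  0.7042339 ]
-0.01 top [[388.0, 549.0], [394.0, 558.0]]
-0.01 side [[152.0, 296.0], [161.0, 384.0]]
-0.016 top [[402.0, 547.0], [407.0, 556.0]]
-0.016 side [[162.0, 301.0], [170.0, 390.0]]
-0.024 top [[420.0, 544.0], [424.0, 553.0]]
-0.024 side [[175.0, 309.0], [184.0, 397.0]]
pull [0.57912824 0.08602445 0.1385    ] hinge [[0.71774843 0.10563168 0.1005    ]]
```

step_arm(
  increments=[
    [[-0.08,-0.05,0,0,0,-0.007,1],[-0.2,-0.12,0,0,0,-0.0173,1],[-0.35,-0.21,0,0,0,-0.03,1],[-0.5,-0.3,0,0,0,-0.0433,1],[-0.65,-0.39,0,0,0,-0.056,1],[-0.8,-0.48,0,0,0,-0.069,1],[-0.92,-0.55,0,0,0,-0.08,1],[-1,-0.6,0,0,0,-0.0866,1]],
  ],
)

```text
clock: 0.9
eef_pos: [0.3837, 0.3835, 0.2304]
tcp_rot: [-179.9, -0.0, -171.9]
contact_force: [-0.4, 0.3, -0.5]
finger_gap: 0.0877
grasp_force: 0.0
```

```bash
cat >>h.py <<'E'
def plan(cmd,yaw,tgt):
    # shift in tool units from a commanded pose (tool down) to a target TCP
    return R.from_euler('xyz',[180,0,yaw],degrees=True).inv().apply(np.array(tgt)-cmd)/.2
E
python3 - <<'E'
from rig import arm
from h import *
o=arm.get_obs();print(o["clock"],o["eef_pos"],o["tcp_rot"],o["joints"])
r=R.from_euler('xyz',[180,0,156.86],degrees=True)
cmd=np.array([.246,.575,.231])+r.apply([-.2,-.12,0]);print(cmd,plan(cmd,188.04,[.5805,.0865,.231]))
E
```

```text
0.9 [0.38374253 0.38346715 0.23039385] [-1.79943719e+02 -5.92461625e-03 -1.71942330e+02] [-48.55470146  15.63422092  -1.91611692 102.91560711   0.63027219
  61.50222984  47.35657509]
[0.38275197 0.38605848 0.231     ] [-7.69533637e-01 -1.62135965e+00 -3.37337169e-16]
```

step_arm(
  increments=[
    [[-0.04,-0.08,0,0,0,0,1],[-0.1,-0.22,0,0,0,0,1],[-0.18,-0.38,0,0,0,0,1],[-0.25,-0.54,0,0,0,0,1],[-0.33,-0.7,0,0,0,0,1],[-0.4,-0.86,0,0,0,0,1],[-0.47,-1,0,0,0,0,1]],
  ],
)

```text
clock: 1.6
eef_pos: [0.5039, 0.1991, 0.2304]
tcp_rot: [-180.0, -0.0, -172.0]
contact_force: [-0.3, 0.4, -0.1]
finger_gap: 0.0879
grasp_force: 0.0
```

step_arm(
  increments=[
    [[-0.08,-0.16,0,0,0,0,1],[-0.15,-0.32,0,0,0,0,1],[-0.22,-0.46,0,0,0,0,1],[-0.27,-0.56,0,0,0,0,1],[-0.3,-0.62,0,0,0,0,1],[-0.3,-0.62,0,0,0,0,1],[-0.3,-0.62,0,0,0,0,1]],
  ],
)

```text
clock: 2.3
eef_pos: [0.5796, 0.0876, 0.2303]
tcp_rot: [180.0, -0.0, -171.9]
contact_force: [-0.1, 0.6, -0.6]
finger_gap: 0.0881
grasp_force: 0.0
```

```bash
python3 - <<'E'
from rig import arm
from h import *
c=arm.read_camera("wrist");pickle.dump(c,open("w1.pkl","wb"))
o=arm.get_obs();print(o["clock"],o["eef_pos"],o["tcp_rot"],o["joints"].round(1))
cv2.imwrite("pics/w1.png",c["frame"][:,:,::-1])
b=np.load("box.npy")
P=world(b,[[-.05,0,.1385],[-.05,.015,.1385],[-.05,-.015,.1385],[-.132,-.018,.128],[-.132,-.018,.08]])
print(proj(c,P).round(1).tolist())
E
```

```text
2.35 [0.57942413 0.08807463 0.23042209] [ 1.79952269e+02 -4.04779172e-02 -1.71866424e+02] [-19.9  19.7   8.5  97.5  -3.3  63.   87.8]
[[317.9, 201.1], [336.4, 201.1], [299.4, 201.2], [294.5, 95.5], [298.5, 97.7]]
```

View pics/w1.png

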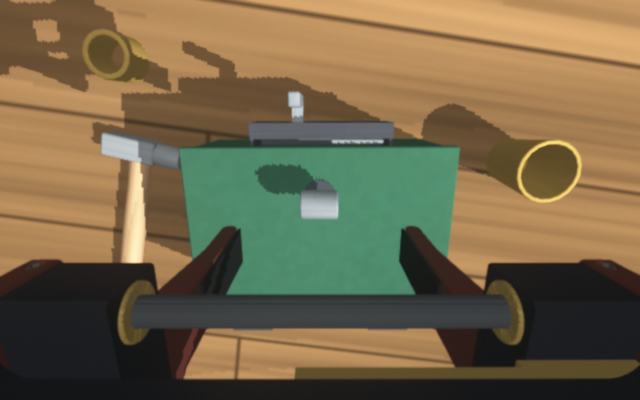

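The wrist view shows the pull centred at (319,205) against a predicted (318,201), and the tab top at (295,99) against (294,95). The real positions are about 3 mm farther from the robot than the fit. I'll correct for that, descend and grip.

step_arm(
  increments=[
    [[-0.008,0,0.06,0,0,0,1],[-0.008,0,0.16,0,0,0,1],[-0.008,0,0.28,0,0,0,1],[-0.008,0,0.39,0,0,0,1],[-0.008,0,0.47,0,0,0,1],[-0.008,0,0.51,0,0,0,1],[-0.008,0,0.51,0,0,0,1],[-0.008,0,0.51,0,0,0,1]],
  ],
)

```text
clock: 3.15
eef_pos: [0.5819, 0.0872, 0.129]
tcp_rot: [180.0, 0.0, -171.9]
contact_force: [0.8, -0.2, -1.0]
finger_gap: 0.088
grasp_force: 0.0
```

step_arm(
  increments=[
    [[0,0,0,0,0,0,0.6],[0,0,0,0,0,0,0.4],[0,0,0,0,0,0,0.3],[0,0,0,0,0,0,0.2],[0,0,0,0,0,0,0],[0,0,0,0,0,0,0],[0,0,0,0,0,0,0],[0,0,0,0,0,0,0],[0,0,0,0,0,0,0],[0,0,0,0,0,0,0]],
  ],
)

```text
clock: 4.15
eef_pos: [0.5817, 0.0866, 0.1286]
tcp_rot: [-180.0, -0.0, -172.0]
contact_force: [-0.0, -1.6, 0.7]
finger_gap: 0.03
grasp_force: 30.0
```

step_arm(
  increments=[
    [[0,0,-0.005,0,0,0,0],[0,0,-0.01,0,0,0,0],[0,0,-0.01,0,0,0,0]],
  ],
)

```text
clock: 4.45
eef_pos: [0.5822, 0.0866, 0.1304]
tcp_rot: [-180.0, 0.0, -172.0]
contact_force: [4.9, -0.7, -7.6]
finger_gap: 0.0297
grasp_force: 30.0
```

step_arm(
  increments=[
    [[-0.001,0,-0.005,0,0,0,0],[-0.002,0,-0.008,0,0,0,0],[-0.002,0,-0.008,0,0,0,0]],
  ],
)

```text
clock: 4.75
eef_pos: [0.5826, 0.0867, 0.132]
tcp_rot: [-180.0, 0.0, -172.0]
contact_force: [5.2, -0.6, -7.6]
finger_gap: 0.0298
grasp_force: 30.0
```

step_arm(
  increments=[
    [[-0.001,0,-0.005,0,0,0,0],[-0.003,0,-0.01,0,0,0,0],[-0.003,0,-0.01,0,0,0,0]],
  ],
)

```text
clock: 5.05
eef_pos: [0.5831, 0.0868, 0.134]
tcp_rot: [-180.0, 0.0, -172.0]
contact_force: [5.0, -0.5, -7.1]
finger_gap: 0.0299
grasp_force: 30.0
```

```bash
python3 - <<'E'
from rig import arm
from h import *
c=arm.read_camera("side");d=pickle.load(open("cam0.pkl","rb"))["side"]
cr=lambda f:cv2.resize(f[140:250,250:390],None,fx=2.8*2,fy=2.8*2,interpolation=cv2.INTER_CUBIC)[:,:,::-1]
im=cr(c["frame"]);cv2.imwrite("pics/s2.png",im[:560])
E
```

```text
(no output)
```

View pics/s2.png

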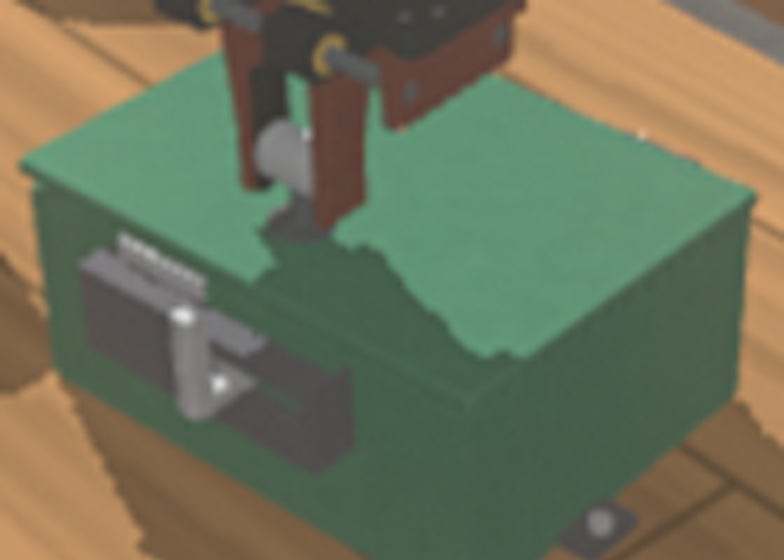

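The side view shows the lid's front edge about 2 to 2.6 px (about 6 mm) higher than before. That's more than the 3.6 mm the catch would allow, and the force stays flat. I'll go a little further to confirm.

step_arm(
  increments=[
    [[-0.003,0,-0.01,0,0,0,0],[-0.006,0,-0.02,0,0,0,0],[-0.009,0,-0.03,0,0,0,0],[-0.009,0,-0.03,0,0,0,0]],
  ],
)

```text
clock: 5.5
eef_pos: [0.5848, 0.087, 0.1401]
tcp_rot: [-180.0, 0.0, -172.0]
contact_force: [6.2, -0.4, -6.5]
finger_gap: 0.0298
grasp_force: 30.0
```

```bash
python3 - <<'E'
from rig import arm
from h import *
c=arm.read_camera("side")
cv2.imwrite("pics/s3.png",cv2.resize(c["frame"][140:240,250:390],None,fx=5.6,fy=5.6,interpolation=cv2.INTER_CUBIC)[:,:,::-1])
b=np.load("box.npy")
def P(t,z=8e-3):
    return world(b,[[.09-.182*np.cos(t)+z*np.sin(t),y,.1005+.182*np.sin(t)+z*np.cos(t)] for y in(.123,-.123)])
for t in(0,.02,.04,.08,.1): print(t,((proj(c,P(t))-[250,140]+.4)*5.6).round().tolist())
E
```

```text
0 [[19.0, 171.0], [470.0, 415.0]]
0.02 [[18.0, 163.0], [471.0, 407.0]]
0.04 [[18.0, 156.0], [471.0, 399.0]]
0.08 [[17.0, 140.0], [472.0, 383.0]]
0.1 [[17.0, 133.0], [473.0, 374.0]]
```

View pics/s3.png

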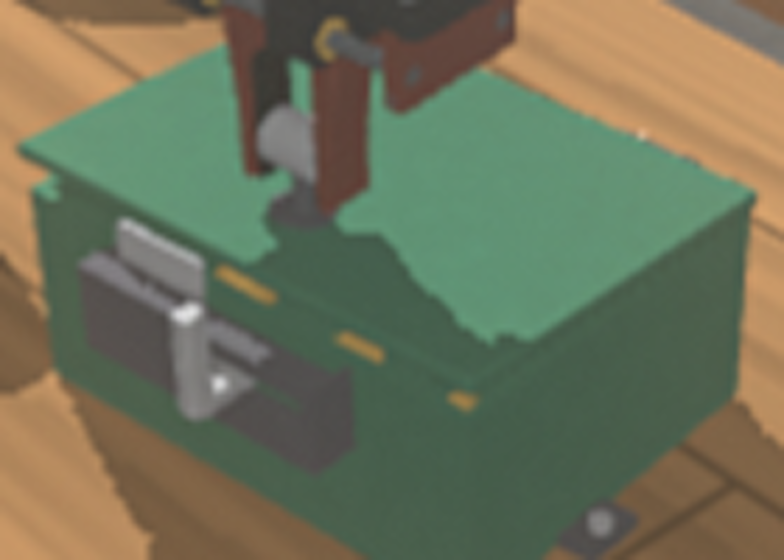

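The lid is plainly open a crack, with the ferrules visible along the gap and about 11 mm of rise at the pull, so the catch isn't holding it. The tab can stay where it is, and I'll raise the lid along its arc.

step_arm(
  increments=[
    [[-0.008,0,-0.012,0,0,0,0],[-0.016,0,-0.03,0,0,0,0],[-0.024,0,-0.046,0,0,0,0],[-0.032,0,-0.061,0,0,0,0],[-0.041,0,-0.08,0,0,0,0],[-0.051,0,-0.098,0,0,0,0],[-0.061,0,-0.117,0,0,0,0],[-0.073,0,-0.135,0,0,0,0],[-0.084,0,-0.153,0,0,0,0],[-0.0955,0,-0.17,0,0,0,0],[-0.0955,0,-0.17,0,0,0,0]],
  ],
)

```text
clock: 6.65
eef_pos: [0.604, 0.0898, 0.1748]
tcp_rot: [180.0, 0.1, -172.0]
contact_force: [-0.5, -2.4, -5.0]
finger_gap: 0.0298
grasp_force: 30.0
```

step_arm(
  increments=[
    [[-0.019,0,-0.0255,0,0,0,0],[-0.0385,0,-0.05,0,0,0,0],[-0.0595,0,-0.0735,0,0,0,0],[-0.0815,0,-0.0965,0,0,0,0],[-0.0965,0,-0.111,0,0,0,0],[-0.112,0,-0.125,0,0,0,0],[-0.128,0,-0.139,0,0,0,0],[-0.1445,0,-0.152,0,0,0,0],[-0.161,0,-0.165,0,0,0,0],[-0.1785,0,-0.1775,0,0,0,0],[-0.1785,0,-0.1775,0,0,0,0]],
  ],
)

```text
clock: 7.75
eef_pos: [0.6393, 0.095, 0.2101]
tcp_rot: [180.0, 0.0, -172.0]
contact_force: [-0.1, -1.1, -6.3]
finger_gap: 0.0297
grasp_force: 30.0
```

Next, the final stretch to 47.5°: relative x -0.0815, z -0.049.

step_arm(
  increments=[
    [[-0.012,0,-0.008,0,0,0,0],[-0.0255,0,-0.0165,0,0,0,0],[-0.039,0,-0.0245,0,0,0,0],[-0.0535,0,-0.034,0,0,0,0],[-0.068,0,-0.042,0,0,0,0],[-0.076,0,-0.046,0,0,0,0],[-0.0815,0,-0.049,0,0,0,0],[-0.0815,0,-0.049,0,0,0,0],[-0.0815,0,-0.049,0,0,0,0],[-0.0815,0,-0.049,0,0,0,0],[-0.0815,0,-0.049,0,0,0,0],[-0.0815,0,-0.049,0,0,0,0]],
  ],
)

```text
clock: 8.95
eef_pos: [0.6549, 0.0973, 0.2196]
tcp_rot: [180.0, 0.0, -172.0]
contact_force: [-2.0, 1.1, -6.2]
finger_gap: 0.0301
grasp_force: 30.0
```

```bash
python3 - <<'E'
from rig import arm
from h import *
c=arm.read_camera("side");pickle.dump(c,open("s4.pkl","wb"))
o=arm.get_obs();print(o["clock"],o["eef_pos"],o["qd"].round(2),o["grasp_force"],o["contact_force"],o["moment"])
d=o["eef_pos"]-[.5817,.0866,.1286];b=np.load("box.npy")
x=d[:2]@[np.cos(b[2]),np.sin(b[2])];print(x,d[2],np.degrees(np.arctan2(.038+d[2],.14-x))-15.19)
cv2.imwrite("pics/s4.png",cv2.resize(c["frame"][60:260,200:440],None,fx=3,fy=3,interpolation=cv2.INTER_CUBIC)[:,:,::-1])
for t in np.radians([45,47.5,50]):
    P=world(b,[[.09-.182*np.cos(t)+.008*np.sin(t),y,.1005+.182*np.sin(t)+.008*np.cos(t)] for y in(.123,-.123)])
    print(np.degrees(t),((proj(c,P)-[200,60]+.33)*3).round().tolist())
E
```

```text
9.0 [0.65490373 0.09727575 0.21961397] [-0.01  0.09  0.06 -0.15  0.05  0.03  0.07] 29.997249841690063 [-2.18027378  1.20435732 -5.29515805] [0.15710255 0.50872017 0.15106126]
0.07397740212288655 0.09101397157752134 47.70900993448225
45.0 [[200.0, 157.0], [459.0, 268.0]]
47.5 [[205.0, 147.0], [465.0, 257.0]]
50.0 [[210.0, 138.0], [471.0, 247.0]]
```

View pics/s4.png

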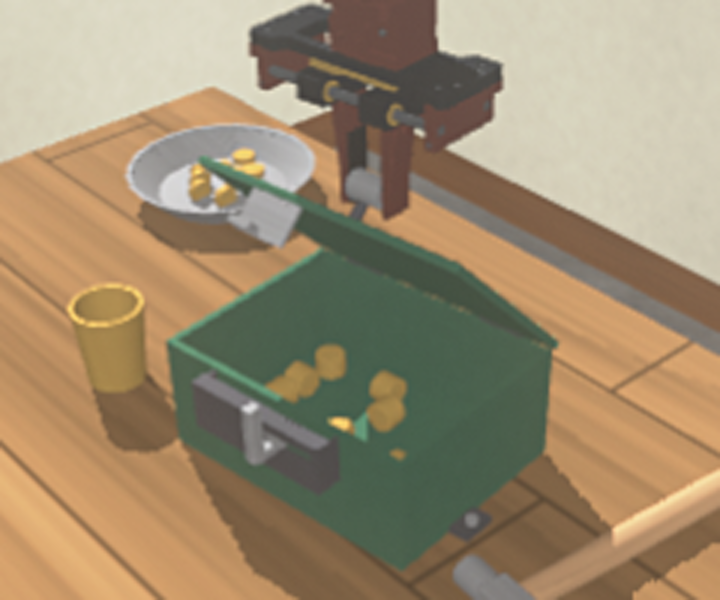

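The side view shows the lid about half open, with its front corners near (202,158) and (462,263). That is between the 45° and 47.5° predictions, so I'll make one finer check.

```bash
python3 - <<'E'
from rig import arm
from h import *
t=arm.read_camera("top");pickle.dump(t,open("t4.pkl","wb"));s=pickle.load(open("s4.pkl","rb"))
f=lambda i,r,c:cv2.resize(i[r:r+100,c:c+130],None,fx=6,fy=6,interpolation=cv2.INTER_CUBIC)[:,:,::-1]
a=cv2.resize(t["frame"][110:230,230:365],None,fx=2.5,fy=2.5,interpolation=cv2.INTER_CUBIC)[:,:,::-1]
b=cv2.resize(s["frame"][100:200,260:390],None,fx=3.4,fy=3.4,interpolation=cv2.INTER_CUBIC)[:,:,::-1]
im=np.zeros((345,800,3),np.uint8);im[:300,:338]=a[:300,:338];im[:340,345:345+442]=b[:340,:442]
cv2.imwrite("pics/both.png",im)
E
```

```text
(no output)
```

View pics/both.png

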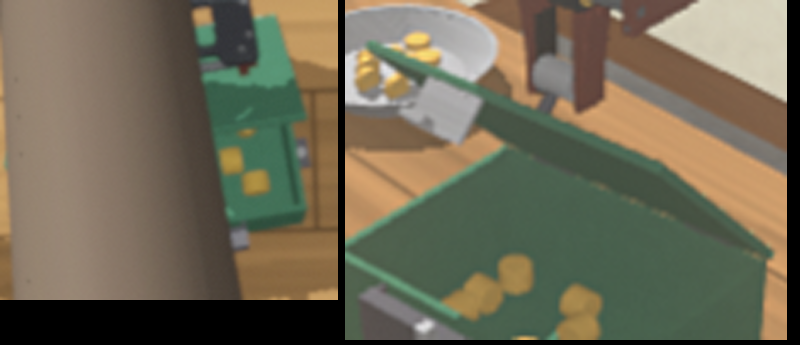

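```bash
python3 - <<'E'
from h import *
d=pickle.load(open("cam0.pkl","rb"))
def lid(t,low=0):
    P=[]
    for a,y,h in((-.002,.123,.008),(-.002,-.123,.008),(.182,-.123,.008),(.182,.123,.008),(.14,0,.038)):
        P.append([.09-a*np.cos(t)+h*np.sin(t),y,.1005+a*np.sin(t)+h*np.cos(t)])
    return np.array(P)
px={"top":np.array([[38,125],[553,40],[621,420],[90,508],[334,363]])/5+[230,110]-.4,
"side":np.array([[285,25],[673,200],[418,395],[22,183],[267,177]])/5+[250,135]-.4}
def f(p,w=1):
    r=[]
    for i,n in enumerate(px): r.append(((proj(d[n],world(p,lid(0)))+p[4+2*i:6+2*i]-px[n])).ravel())
    r.append((proj(d["side"],world(p,lid(p[3])))+p[6:8])[[2,3]].ravel()-[351.7,148.2,267.0,112.0])
    r.append(p[4:]*.5)
    return np.concatenate(r)
s=least_squares(f,[.63,.093,.14,.8,0,0,0,0],loss='soft_l1');print(s.x.round(4),np.degrees(s.x[3]));print(s.fun[:24].reshape(-1,2).round(1))
for a in(45,47.5,50):
  print(a,(proj(d["side"],world(s.x,lid(np.radians(a))))+s.x[6:8])[[2,3,4]].round(1).tolist())
E
```

```text
[ 0.6311  0.0966  0.1393  0.7939  1.4896  0.6464 -0.0933  1.4716] 45.487012421710716
[[-1.1 -1. ]
 [ 0.6 -1. ]
 [ 0.5  0.6]
 [-1.   0.5]
 [ 0.2  0.3]
 [-0.  -0.4]
 [ 1.2 -0.4]
 [-0.1  0.2]
 [-1.1 -0.7]
 [-0.2  1. ]
 [ 1.   0.3]
 [-0.5 -0.2]]
45 [[352.3, 149.2], [266.2, 112.5], [322.4, 123.9]]
47.5 [[354.2, 145.7], [267.9, 109.4], [324.0, 121.7]]
50 [[356.3, 142.2], [269.7, 106.4], [325.7, 119.6]]
```

The image fit gives about 46° and the kinematics give 47.7°. I'll nudge it up about 0.8° so both estimates are well inside the window, let it settle, then hand in.

step_arm(
  increments=[
    [[-0.003,0,-0.0015,0,0,0,0],[-0.006,0,-0.003,0,0,0,0],[-0.009,0,-0.0045,0,0,0,0],[-0.009,0,-0.0045,0,0,0,0],[-0.009,0,-0.0045,0,0,0,0],[-0.009,0,-0.0045,0,0,0,0],[-0.009,0,-0.0045,0,0,0,0],[-0.009,0,-0.0045,0,0,0,0]],
  ],
)

```text
clock: 9.85
eef_pos: [0.6567, 0.0975, 0.2205]
tcp_rot: [180.0, 0.0, -172.0]
contact_force: [-1.6, 1.6, -5.2]
finger_gap: 0.0299
grasp_force: 30.0
```

```bash
python3 - <<'E'
from rig import arm
o=arm.get_obs();print(o["clock"],o["eef_pos"],o["grasp_force"],o["contact_force"],abs(o["qd"]).max())
print(arm.finish_job())
E
```

```text
9.85 [0.65669244 0.09752414 0.22050379] 29.99616712331772 [-1.61800462  1.59849817 -5.17412143] 0.1521764204159747
the job is handed in; nothing more can be done
None
```

The tug showed the lid was not caught, so I left the catch alone, raised the lid to about 47–48° (estimated from arm position and camera), and handed in at 9.85 s still gripping the pull, steady at 30 N; the verdict was not shown.

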